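# Clear the solder spool and hold the sprung board holder open at its mark

### The arm

A 6-joint arm with a two-finger parallel gripper is mounted at the origin on the work surface. World frame = base frame: x ahead of the robot, y to its left, z up, the work surface at z = 0. Lengths are in m, angles in degrees, forces in N, time in s.
With the tool pointing down it reaches from about 0.35 to 0.8 m from the base axis. Payload 7.3 kg.
Tool frame: the origin (TCP) lies at the very end of the fingers, on their centre line; the grasp point (between the pads) lies 19 mm behind it; z points along the fingers, y is the direction in which the jaws open and shut (so a half turn about z gives the same grasp; the last joint's range is limited). The gripper opens to 85 mm and grips with 20 to 120 N. Pads are 22 mm wide; open, the fingers measure 114 mm over their backs; the gripper's body (76 mm by 85 mm) begins 54 mm behind the grasp point. The pads swing forward as they close: fully open they stand 13 mm farther back than shut.
Start: joints at [-71.448, 19.595, 87.324, -0, 73.075, -8.365], TCP at [0.238, -0.468, 0.231] pointing down, gripper open.
Joint ranges: [-145.02, 145.02], [-44.19, 115.74], [2.07, 154.8], [-57.11, 237.11], [16.16, 152.29], [-177.93, 177.93]. Speed limits (degrees/s): [147.25, 147.25, 180, 180, 180, 180].

### API

Orientations are given as [roll, pitch, yaw] about the fixed x, y, z axes, in that order (R = Rz(yaw) Ry(pitch) Rx(roll)).
In Python, from rig import state, cams, env, spotter gives the robot as it stands.
- The arm moves only by the tool play_rows, never from a script. Its argument "commands" is a list of rows, each an object with "travel": the shift along the tool's x, y, z in cm, a list of three; "turn": the turn about the tool's z in rad. In form: [{"travel": [x, y, z], "turn": turn}, ...]. A call has 1 to 12 rows; each row is the pose to reach, as a shift and turn from the pose measured when the call began, along the tool's axes at that moment; what a row does not reach only later rows make up. A row lasts 1/10 s, in which the tool goes at most 50 mm and 8.59 degrees, less where a joint would pass 70% of its speed; a pose out of reach is approached as far as the arm can. A call with a gripper value outside its range is refused whole. "hand" is the opening, from -1 (shut) to 1 (fully open), set as the call begins (left out, the last holds). The fingers move at their own pace and stop on an object; "grip_force" is the grip in N (left out, the last holds). Time passes only in rows, so rows that repeat a pose let the fingers close. It gives the time, the measured TCP pose, the force and the opening at its end, in the units of the state.
- state(): the state, without advancing time (a new reading comes with each control period).
- cams.grab_frame(name): name is "scene" or "top" or "wrist"; returns a dict with "frame" (480x640x3 uint8, red, green, blue), "range_z" (480x640 float32, m along the optical axis (not along the pixel's ray), 0 where there is no reading), "K" (3x3 intrinsics, pixels), "rvec" (rotation vector, rad) and "tvec" (3), from world to camera coordinates, as OpenCV has them; the wrist camera has in their place "tool_from_camera" (4x4, takes a point from camera to tool coordinates, whose origin is the TCP and whose axes are the flange's). Camera axes: x right, y down, z forward; pixel columns grow to the right and rows downward; lengths in m; the calibration is good to about 2 mm. A picture is of the moment at which its call begins: read the wrist's pose just before it.
- env.sign_off(): hands the job in, once; it reports no verdict.
Trained networks look in a picture, given as the dict that the camera call returned (one of the last four; its "shot" number tells which), for a name from the list of things; names that differ only in an ending like _2 or _b are one class to them, and where a whole thing is asked for, a point or a joint stands for the part that bears it (a point fixed in the world has none). Each returns a list of dicts, best first, with "p" (0 to 1); they miss things now and then, are a little off and sometimes report something else, mostly with a low value. They report only what shows in the picture. A call takes as long as a camera call. They do not tell look-alikes from the thing itself.
- spotter.cut_out(label, picture): "mask" (480x640 bool, what is visible of it) and "at" ([row, column] in pixels, amid what is visible of it).
- spotter.tip_of(label, picture): "at" ([row, column] in pixels: a listed point, or the origin of a listed thing).
The state is a dict: "time_s": time; "qpos": joint angles; "dq": joint speeds; "joint_torque": joint torques, N m; "position": TCP position; "orientation": TCP orientation; "ft_force": force on the tool from outside, world axes, zero at the start; "wrist_torque": the same for the moment, N m; "width": opening from 0.0 (shut) to 1.0 (fully open).
Only numpy, scipy, OpenCV 4.12 (cv2) and the standard library are available. Lean on these libraries where they do the work, as an engineer would, in place of code of your own. Each camera call takes 0.05 s, during which the arm holds its last target.

### The job

The board holder on the soldering bench must be held open for a circuit board: first take the big solder spool that stands in the way of its sliding jaw and set it upright, wholly inside the round outline on the mat. Then pull the jaw's sprung rod straight out by its black upright grip until the jaw's pointer stands over the white line of the clip on the scale, and finish still holding it there (let go and the spring pulls it back). Leave the clip where it is set, and the other things on the bench where they lie.

Things in the scene. Friction and masses are not known exactly. Their poses are not given: they have to be found in the camera images.
- holder: Grey/aluminium board holder fixed on the mat. Origin: on the mat (2 mm above the work surface) under its fixed jaw, an upright plate 60 (x) by 10 (y) mm, top 60 mm up. Its -y is the direction the rod pulls out; z up. Base and tube (26 mm diameter, axis 40 mm up) reach to y +150 mm. At x = +68 mm a scale rail 14 wide, 12 high lies along y from +10 to -190 mm.
- jaw: Sliding jaw on the sprung rod: upright plate 60 (x) by 10 (y) mm, 10 to 60 mm above the mat, at holder y = -55 mm when fully in. Origin: its middle, on the rod axis 40 mm above the mat; axes as the holder's. Slides only along the holder's -y. On it stands the black grip: a post 16 by 16 mm, 59 to 106 mm above the mat, above the origin.
- grip (a point): A point inside the black grip post, on its axis, 88 mm above the mat (18 mm below its top); axes parallel to the holder's.
- pull_rod (a joint): How far the rod is pulled out, m: 0 fully in (its start), 0.125 at most. Inner spring: about 5.4 N to start moving, plus 0.9 N for each further 10 mm (11 to 14 N at the clip); it draws back when let go.
- pointer (a point): Tip of the jaw's thin pointer, which reaches out from the jaw to the holder's +x side, 32 mm above the mat, over the scale rail; it moves with the jaw and is level with the grip's axis along the pull. Axes parallel to the holder's.
- index (a point): White line on top of the dark clip on the scale rail, 25 mm above the mat; clip 30 (x) by 12 (y) mm, line 3 mm wide along x. Axes as the holder's. It lies 60 to 100 mm further out (holder -y) than the pointer at the start; the pointer passes 5 mm above it freely. The clip stays by friction only (10 N): do not push it.
- spool: Big solder spool standing on end in the jaw's path: round, 54 mm diameter at its flanges (50 between them), 65 mm tall, about 0.4 kg, solder-grey with white flanges. Origin: centre of its underside; z up its axis.
- round_spot: Round white outline painted on the mat, 86 mm inner and 92 mm outer diameter, flat. Origin: its centre, on the mat surface.
- square_spot: Square white outline painted on the mat, 83 mm inside, flat; not for the spool. Origin: its centre, on the mat surface.
- flux_jar: Small jar, 38 mm diameter, 42 mm tall; origin under its centre. Bystander, leave alone.
- small_spool: Small solder spool, 42 mm diameter, 28 mm tall; origin under its centre. Bystander, leave alone.
- driver: Screwdriver, 180 mm long, lying along its own x; origin under its middle. Bystander, leave alone.
- board: Blue circuit board, 70 by 100 mm, up to 11 mm high, lying flat; origin under its centre. Bystander, leave alone.
- multimeter: Red multimeter, 150 by 75 by 42 mm, lying on its back; origin under its centre. Bystander, leave alone.
- parts_bin: Blue open parts bin, 100 by 70 by 40 mm; origin under its centre. Bystander, leave alone.
- tape: Yellow tape roll, 70 mm diameter, 20 mm tall, lying flat; origin under its centre. Bystander, leave alone.
Not all that is in view belongs to the job. Leave any brown look-alike of the spool alone.

How it is judged:
By the outcome, as a careful person would: the job done as asked, in the order asked, and still so for the second after the job is handed in, while the arm keeps its last pose, push and grip.
It also fails if it takes over 54 s, if anything falls off the work surface, if the arm or the gripper's body presses on something with over 40 N, if the wrist force passes 120 N, or if a joint passes its speed limit or range.

## Working session

There is one attempt and no reset: what is moved stays moved. The work goes in short steps, Python scripts to look and compute and a tool call to move; the robot and the scene stay as the last step left them, time stands still between calls to the robot, and variables do not carry over. Pictures are saved under pics/ and viewed, and the job is handed in when it is done.

Besides the shell and the picture viewer there is one more tool, called after "Emit:" as name(argument=value, ...), one argument or row to a line, values as JSON. play_rows: Moves the arm, as the interface text tells. Its arguments: {"type":"object","properties":{"commands":{"type":"array"},"hand":{"type":"number"},"grip_force":{"type":"number"}},"required":["commands"]}

```bash
mkdir -p pics; ls; cat > h.py <<'E'
import numpy as np, cv2
from scipy.spatial.transform import Rotation as R
from rig import state, cams, env, spotter
def cam_T(d, st=None):
    # camera->world R,t
    if 'rvec' in d and d['rvec'] is not None:
        Rm=cv2.Rodrigues(np.array(d['rvec'],float))[0]; t=np.array(d['tvec'],float).ravel()
        return Rm.T, -Rm.T@t
    T=np.array(d['tool_from_camera']); Rt=R.from_euler('xyz',st['orientation'],degrees=True).as_matrix()
    return Rt@T[:3,:3], Rt@T[:3,3]+np.array(st['position'])
def ray(d,rc,st=None):
    Rc,o=cam_T(d,st); v=np.linalg.inv(d['K'])@np.array([rc[1],rc[0],1.0]); return o,Rc@v
def at_z(d,rc,z,st=None):
    o,v=ray(d,rc,st); return o+v*(z-o[2])/v[2]
def cloud(d,mask,st=None):
    rr,cc=np.nonzero(mask&(d['range_z']>0)); z=d['range_z'][rr,cc]
    Rc,o=cam_T(d,st); p=np.linalg.inv(d['K'])@np.vstack([cc,rr,np.ones(len(rr))])*z
    return (Rc@p).T+o
def proj(d,P,st=None):
    Rc,o=cam_T(d,st); p=d['K']@(Rc.T@(np.array(P)-o)); return p[1]/p[2],p[0]/p[2]
def save(d,n): cv2.imwrite('pics/'+n,cv2.cvtColor(d['frame'],cv2.COLOR_RGB2BGR))
E
python3 - <<'E'
from h import *
print(state())
for n in ['scene','top']:
    d=cams.grab_frame(n); save(d,n+'0.png'); print(n,d['shot'],cam_T(d)[1])
    for l in ['holder','jaw','grip','pointer','index','spool','round_spot','square_spot']:
        for r in spotter.tip_of(l,d)[:3]:
            rc=r['at']; z={'grip':.09,'pointer':.034,'index':.027,'jaw':.042}.get(l,.002)
            print(l,round(r['p'],2),np.round(rc,1),at_z(d,rc,z).round(4))
E
```

```text
pics
{'time_s': 0.0, 'qpos': array([-7.14487696e+01,  1.96377820e+01,  8.73762888e+01, -5.11210234e-04,
        7.30760722e+01, -8.36363945e+00]), 'dq': array([ 0.01647525, -0.04123252, -0.02595231,  0.07379434,  0.06703134,
        0.05574218]), 'joint_torque': array([-1.75105542e-03, -4.33683014e+01, -2.46009493e+01, -3.48375279e-04,
        7.83036783e-03, -2.32643276e-05]), 'position': array([ 0.23755091, -0.46773279,  0.23061952]), 'orientation': array([-1.79910745e+02, -1.26281200e-02,  2.69150092e+01]), 'ft_force': array([-0.39967772,  0.19840393, -0.01554405]), 'wrist_torque': array([-0.00033823,  0.02237258, -0.02123128]), 'width': 1.0011639329305297}
scene 1 [ 1.41135864 -0.31358753  0.99332023]
holder 0.63 [263.5 366.2] [0.5704 0.1102 0.002 ]
jaw 0.78 [259.3 344.7] [0.5756 0.0492 0.042 ]
grip 0.62 [246.8 351.5] [0.585  0.0602 0.09  ]
grip 0.4 [242.9 332.8] [0.5594 0.0231 0.09  ]
pointer 0.78 [277.7 353.4] [0.6306 0.0506 0.034 ]
index 0.65 [290.2 325.3] [ 0.6407 -0.0224  0.027 ]
index 0.48 [303.9 382.7] [0.7191 0.0875 0.027 ]
spool 0.75 [247.9 273.7] [ 0.4471 -0.0935  0.002
[... 365 characters left out ...]
.7 392.8] [ 0.4308 -0.2122  0.042 ]
jaw 0.26 [227.5 421.4] [ 0.5716 -0.2893  0.042 ]
grip 0.5 [217.9 296.2] [0.5801 0.055  0.09  ]
grip 0.29 [221.9 280.4] [0.568  0.0964 0.09  ]
pointer 0.76 [200.8 298.3] [0.6367 0.0537 0.034 ]
pointer 0.53 [292.5 175.5] [0.3725 0.3792 0.034 ]
index 0.59 [201.1 325.8] [ 0.6397 -0.0231  0.027 ]
index 0.58 [230.8 478.3] [ 0.5694 -0.4525  0.027 ]
spool 0.92 [232.7 320.5] [ 0.5529 -0.0111  0.002 ]
spool 0.74 [235.4 359.4] [ 0.5487 -0.122   0.002 ]
spool 0.57 [267.2 348.3] [ 0.4573 -0.0926  0.002 ]
round_spot 0.5 [222.6 426.4] [ 0.5915 -0.3127  0.002 ]
round_spot 0.21 [321.3 468.1] [ 0.3163 -0.432   0.002 ]
square_spot 0.66 [276.7 395.5] [ 0.4346 -0.2265  0.002 ]
```

View pics/scene0.png

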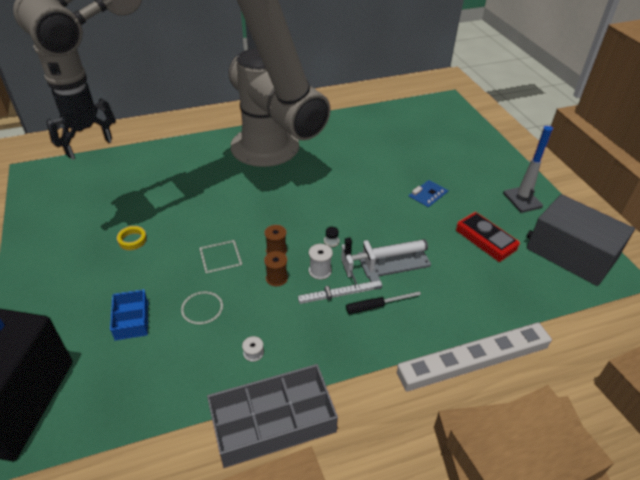

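View pics/top0.png

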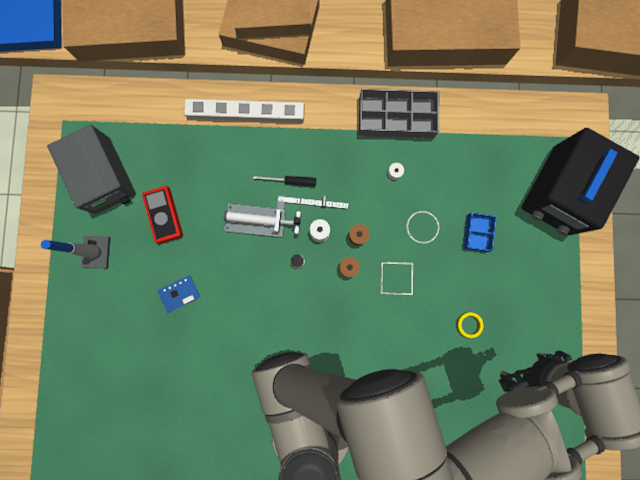

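The scene view shows the white spool at (row 262, col 320) and the brown look-alikes at (240,275) and (268,276). The round outline is at (307,202) and the clip on the rail at about (292,328). In the top view the spool is at (230,320), the outline at (227,423) and the jar at (261,297). Next I'll measure these properly.

```bash
python3 - <<'E'
from h import *
print([k for k in cams.grab_frame('wrist')])
for n in ['scene','top']:
    d=cams.grab_frame(n)
    for l in ['spool','jaw','round_spot','index','flux_jar','holder']:
        for r in spotter.cut_out(l,d)[:3]:
            P=cloud(d,r['mask']); 
            if len(P)<10: continue
            zt=np.percentile(P[:,2],95); T=P[P[:,2]>zt-.006]
            col=d['frame'][r['mask']].mean(0).astype(int)
            c,rad=cv2.minEnclosingCircle(T[:,:2].astype(np.float32))
            print(n,l,round(r['p'],2),np.round(r['at']),len(P),'zt',zt.round(3),'mean',T.mean(0).round(4),'circ',np.round(c,4),round(rad,4),col)
E
```

```text
['frame', 'range_z', 'K', 'tool_from_camera', 'shot']
scene spool 0.85 [258. 324.] 675 zt 0.069 mean [ 0.5593 -0.0083  0.0666] circ [ 0.5586 -0.008 ] 0.0291 [137 136 135]
scene spool 0.79 [270. 274.] 704 zt 0.069 mean [ 0.5495 -0.1159  0.0666] circ [ 0.5478 -0.1151] 0.0283 [75 49 27]
scene spool 0.58 [236. 272.] 542 zt 0.069 mean [ 0.4594 -0.0913  0.0664] circ [ 0.4583 -0.0913] 0.0296 [76 49 27]
scene jaw 0.63 [256. 346.] 443 zt 0.106 mean [0.5781 0.0524 0.1052] circ [0.5769 0.0533] 0.0107 [88 92 91]
scene index 0.47 [262. 375.] 2945 zt 0.063 mean [0.5825 0.0738 0.075 ] circ [0.5855 0.1478] 0.1036 [116 119 121]
scene index 0.41 [291. 327.] 82 zt 0.028 mean [ 0.6456 -0.0183  0.0255] circ [ 0.6459 -0.0175] 0.0162 [101 104 103]
scene holder 0.95 [262. 375.] 3184 zt 0.062 mean [0.5832 0.0811 0.0726] circ [0.587  0.1499] 0.1058 [114 119 119]
scene holder 0.37 [258. 348.] 414 zt 0.105 mean [0.5794 0.0523 0.1049] circ [0.5785 0.0522] 0.0089 [88 92 91]
top spool 0.91 [268. 351.] 340 zt 0.07 mean [ 0.4543 -0.0918  0.0671] circ [ 0.4546 -0.0921] 0.0269 [137  98  65]
top spool 0.67 [220. 296.] 
[... 393 characters left out ...]
572] 0.0593 [ 40  88 154]
top round_spot 0.52 [200. 323.] 36 zt 0.028 mean [ 0.6392 -0.0184  0.025 ] circ [ 0.639  -0.0181] 0.0134 [152 155 150]
top round_spot 0.17 [261. 299.] 150 zt 0.048 mean [0.4694 0.0513 0.0445] circ [0.4691 0.051 ] 0.0171 [72 74 71]
top index 0.6 [198. 326.] 46 zt 0.028 mean [ 0.6398 -0.0183  0.0247] circ [ 0.6401 -0.0161] 0.0149 [144 147 143]
top index 0.36 [224. 297.] 168 zt 0.107 mean [0.572  0.053  0.1058] circ [0.5723 0.0518] 0.0095 [133 137 133]
top flux_jar 0.65 [264. 298.] 97 zt 0.048 mean [0.468  0.0488 0.045 ] circ [0.4678 0.0491] 0.0151 [64 64 64]
top holder 0.88 [218. 268.] 2303 zt 0.061 mean [0.5746 0.1025 0.068 ] circ [0.5775 0.149 ] 0.1051 [156 163 161]
```

```bash
python3 - <<'E'
import cv2
a=cv2.imread('pics/top0.png')[150:300,210:450]; cv2.imwrite('pics/top_c.png',cv2.resize(a,None,fx=3.3,fy=3.3,interpolation=cv2.INTER_CUBIC))
E
```

```text
(no output)
```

View pics/top_c.png

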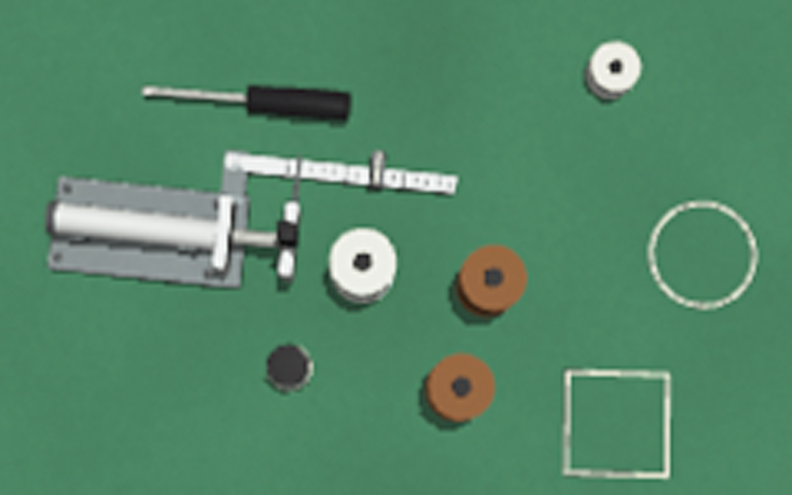

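```bash
cat >> h.py <<'E'
def go(P,yaw,st=None):
    st=st or state(); Rt=R.from_euler('xyz',st['orientation'],degrees=True).as_matrix()
    d=Rt.T@(np.array(P)-st['position'])*100
    dy=(yaw-st['orientation'][2]+180)%360-180
    print('from',np.round(st['position'],4),np.round(st['orientation'],2),'travel',d.round(2),'turn',round(-np.deg2rad(dy),3),'rows>=',max(np.linalg.norm(d)/5,abs(dy)/8.59).round(1))
E
python3 - <<'E'
from h import *
d=cams.grab_frame('top'); print(d['K'])
# rail/holder direction: white pixels rail
f=d['frame'].astype(int)
m=np.zeros((480,640),bool); m[192:212,276:352]=1
m&=(f.min(2)>120)
P=cloud(d,m); P=P[(P[:,2]>.007)&(P[:,2]<.02)]
print(len(P)); vx=cv2.fitLine(P[:,:2].astype(np.float32),cv2.DIST_HUBER,0,.01,.01).ravel(); print(vx, np.degrees(np.arctan2(vx[1],vx[0])),P.min(0),P.max(0))
# round circle
m=np.zeros((480,640),bool); m[205:250,400:445]=1; m&=(f[:,:,0]>120)
P=np.array([at_z(d,rc,.002) for rc in np.argwhere(m)])
A=np.c_[2*P[:,:2],np.ones(len(P))]; s=np.linalg.lstsq(A,(P[:,:2]**2).sum(1),rcond=None)[0]; print('circle',s[:2],np.sqrt(s[2]+s[0]**2+s[1]**2),len(P))
d=cams.grab_frame('scene'); f=d['frame'].astype(int)
m=np.zeros((480,640),bool); m[286:328,175:228]=1; m&=(f[:,:,0]>110)
P=np.array([at_z(d,rc,.002) for rc in np.argwhere(m)])
A=np.c_[2*P[:,:2],np.ones(len(P))]; s=np.linalg.lstsq(A,(P[:,:2]**2).sum(1),rcond=None)[0]; print('circle',s[:2],np.sqrt(s[2]+s[0]**2+s[1]**2),len(P))
go([.53,-.2,.32],83.5)
E
```

```text
[[449.09356129   0.         322.1429391 ]
 [  0.         449.09356129 241.06968499]
 [  0.           0.           1.        ]]
377
[0.0332189  0.9994481  0.6370025  0.03567479] 88.096344 [ 0.60833455 -0.08661833  0.00716538] [0.65307834 0.11696607 0.01989189]
circle [ 0.57951656 -0.30144659] 0.04465678340723888 201
circle [ 0.58023892 -0.30081033] 0.04466419313275278 216
from [ 0.2377 -0.4681  0.2313] [179.99   0.    26.92] travel [ 38.2  -10.68  -8.87] turn -0.988 rows>= 8.1
```

Emit:
play_rows(
  commands=[
    {"travel": [38.2, -10.7, -8.9], "turn": -0.988},
    {"travel": [38.2, -10.7, -8.9], "turn": -0.988},
    {"travel": [38.2, -10.7, -8.9], "turn": -0.988},
    {"travel": [38.2, -10.7, -8.9], "turn": -0.988},
    {"travel": [38.2, -10.7, -8.9], "turn": -0.988},
    {"travel": [38.2, -10.7, -8.9], "turn": -0.988},
    {"travel": [38.2, -10.7, -8.9], "turn": -0.988},
    {"travel": [38.2, -10.7, -8.9], "turn": -0.988},
    {"travel": [38.2, -10.7, -8.9], "turn": -0.988},
    {"travel": [38.2, -10.7, -8.9], "turn": -0.988},
    {"travel": [38.2, -10.7, -8.9], "turn": -0.988},
    {"travel": [38.2, -10.7, -8.9], "turn": -0.988},
  ],
  hand=1,
)

```text
time_s: 2.95
position: [0.5289, -0.2009, 0.32]
orientation: [-179.9, 0.0, 83.4]
ft_force: [-0.1, -0.1, -0.2]
width: 1.001
```

```bash
python3 - <<'E'
from h import *
st=state(); d=cams.grab_frame('wrist'); save(d,'w1.png'); print(st['position'],st['orientation'],d['tool_from_camera'],d['K'][0,0])
for P in [[.58,-.301,.002],[.556,-.0085,.067],[.64,-.018,.027]]: print(proj(d,P,st))
E
```

```text
[ 0.52885428 -0.20088191  0.31999051] [-1.79948949e+02  2.95631221e-03  8.34147987e+01] [[ 3.58365597e-04 -9.61724343e-01 -2.74018540e-01  6.95114893e-02]
 [ 9.99998909e-01 -4.79517582e-05  1.47611027e-03 -6.29484681e-04]
 [-1.43275085e-03 -2.74018770e-01  9.61723277e-01 -1.43195958e-01]
 [ 0.00000000e+00  0.00000000e+00  0.00000000e+00  1.00000000e+00]] 377.9995692003575
(np.float64(262.2893420051422), np.float64(372.21991416122825))
(np.float64(-10.351048688798722), np.float64(329.55391272104015))
(np.float64(3.588765262217221), np.float64(411.89529071456906))
```

View pics/w1.png

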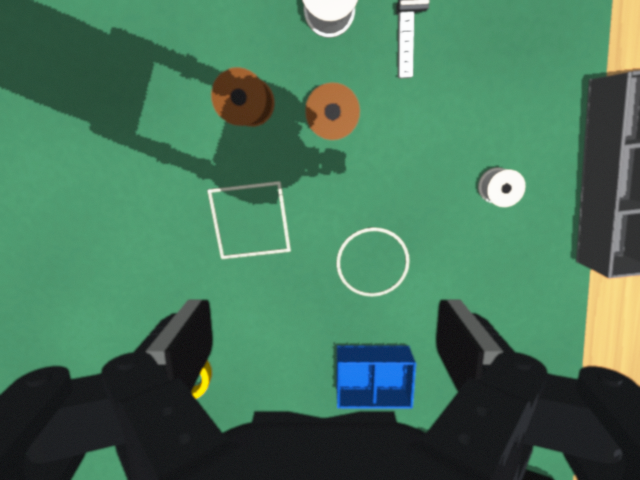

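The outline's centre is at about (262,373), where I predicted it. The white spool is at the top edge (10,330), and the browns are at (97,240) and (111,332).

```bash
python3 - <<'E'
from h import *
st=state(); d=cams.grab_frame('wrist'); f=d['frame'].astype(int)
m=np.zeros((480,640),bool); m[222:302,330:416]=1; m&=(f[:,:,0]>130)
P=np.array([at_z(d,rc,.002,st) for rc in np.argwhere(m)])
A=np.c_[2*P[:,:2],np.ones(len(P))]; s=np.linalg.lstsq(A,(P[:,:2]**2).sum(1),rcond=None)[0]; print('circle',s[:2],np.sqrt(s[2]+s[0]**2+s[1]**2),len(P), cloud(d,m,st)[:,2].mean())
go([.575,-.02,.32],83.5)
E
```

```text
circle [ 0.58038452 -0.30123406] 0.0447789134357488 946 0.002935373034816326
from [ 0.529  -0.2009  0.3202] [-179.97    0.     83.4 ] travel [18.5   2.49  0.02] turn -0.002 rows>= 3.7
```

Three views agree on the circle: (0.580, -0.301), mean radius 44.7 mm, which fits the 43 to 46 mm given.

Emit:
play_rows(
  commands=[
    {"travel": [18.5, 2.5, 0], "turn": 0},
    {"travel": [18.5, 2.5, 0], "turn": 0},
    {"travel": [18.5, 2.5, 0], "turn": 0},
    {"travel": [18.5, 2.5, 0], "turn": 0},
    {"travel": [18.5, 2.5, 0], "turn": 0},
    {"travel": [18.5, 2.5, 0], "turn": 0},
    {"travel": [18.5, 2.5, 0], "turn": 0},
  ],
)

```text
time_s: 3.75
position: [0.5748, -0.0215, 0.3201]
orientation: [-180.0, 0.0, 83.3]
ft_force: [0.2, -1.0, 0.2]
width: 0.999
```

```bash
python3 - <<'E'
from h import *
st=state(); d=cams.grab_frame('wrist'); save(d,'w2.png'); print(st['position'],st['orientation'])
for l in ['spool','jaw','index','pointer','flux_jar']:
    for r in spotter.cut_out(l,d)[:3]:
        P=cloud(d,r['mask'],st)
        if len(P)<10: continue
        zt=np.percentile(P[:,2],95); T=P[P[:,2]>zt-.006]
        c,rad=cv2.minEnclosingCircle(T[:,:2].astype(np.float32))
        print(l,round(r['p'],2),np.round(r['at']),len(P),'zt',zt.round(3),'mean',T.mean(0).round(4),'circ',np.round(c,4),round(rad,4),d['frame'][r['mask']].mean(0).astype(int))
for l,z in [('grip',.09),('pointer',.034),('index',.027)]:
    for r in spotter.tip_of(l,d)[:2]: print(l,round(r['p'],2),np.round(r['at'],1),at_z(d,r['at'],z,st).round(4))
E
```

```text
[ 0.57480108 -0.02150272  0.32011351] [-1.79962906e+02  3.32154682e-02  8.33060391e+01]
spool 0.8 [275. 309.] 2346 zt 0.069 mean [ 0.5467 -0.1129  0.0679] circ [ 0.5467 -0.1138] 0.0274 [129  81  42]
spool 0.65 [262. 230.] 2461 zt 0.069 mean [ 0.457  -0.0886  0.0678] circ [ 0.4561 -0.0891] 0.0277 [123  75  37]
spool 0.61 [188. 307.] 2227 zt 0.069 mean [ 0.5564 -0.0061  0.0679] circ [ 0.5561 -0.0066] 0.0272 [176 174 168]
index 0.78 [182. 378.] 291 zt 0.028 mean [ 0.6416 -0.0158  0.0266] circ [ 0.642  -0.0157] 0.0151 [163 166 164]
pointer 0.55 [118. 320.] 1386 zt 0.109 mean [0.5743 0.055  0.1082] circ [0.5744 0.055 ] 0.01 [164 167 164]
flux_jar 0.85 [138. 225.] 1129 zt 0.046 mean [0.4718 0.0533 0.0442] circ [0.4714 0.0533] 0.0175 [54 59 56]
grip 0.56 [120.6 314.3] [0.5748 0.0578 0.09  ]
grip 0.22 [181.4 375.4] [ 0.6275 -0.0059  0.09  ]
pointer 0.94 [118.9 381.8] [0.6465 0.0526 0.034 ]
pointer 0.15 [ 73.  422.1] [0.6919 0.0936 0.034 ]
index 0.81 [182.3 378.7] [ 0.6388 -0.0164  0.027 ]
```

View pics/w2.png

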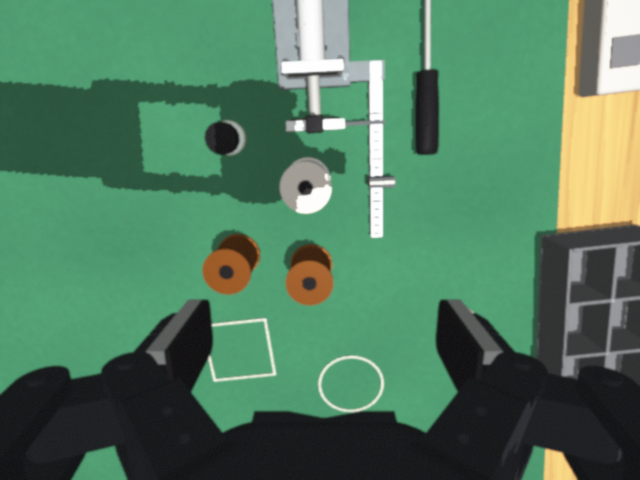

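The view shows the white spool at (187,306), the grip post at (123,314), the pointer tip at (121,382) and the clip at (182,380). The rail runs vertically at col 377, so the holder's yaw is about -6.7°. The spool's top measures 67 mm in three views, and its xy agrees within 3 mm.

```bash
python3 - <<'E'
from h import *
go([.556,-.0065,.12],83.3)
go([.556,-.0065,.025],83.3)
E
```

```text
from [ 0.575  -0.0203  0.3202] [-179.98    0.     83.38] travel [ 1.15 -2.04 20.02] turn 0.001 rows>= 4.0
from [ 0.575  -0.0203  0.3202] [-179.98    0.     83.38] travel [ 1.15 -2.04 29.52] turn 0.001 rows>= 5.9
```

Emit:
play_rows(
  commands=[
    {"travel": [1.15, -2.04, 4], "turn": 0},
    {"travel": [1.15, -2.04, 8], "turn": 0},
    {"travel": [1.15, -2.04, 12], "turn": 0},
    {"travel": [1.15, -2.04, 16], "turn": 0},
    {"travel": [1.15, -2.04, 19], "turn": 0},
    {"travel": [1.15, -2.04, 20], "turn": 0},
    {"travel": [1.15, -2.04, 20], "turn": 0},
    {"travel": [1.15, -2.04, 20], "turn": 0},
  ],
)

```text
time_s: 5.0
position: [0.5571, -0.0067, 0.1217]
orientation: [179.9, 0.0, 83.4]
ft_force: [1.4, 0.5, 0.1]
width: 1.002
```

```bash
python3 - <<'E'
from h import *
st=state(); d=cams.grab_frame('wrist'); save(d,'w3.png')
go([.556,-.0065,.025],83.3)
E
```

```text
from [ 0.5573 -0.0067  0.122 ] [1.7983e+02 1.0000e-02 8.3380e+01] travel [ 0.01 -0.16  9.7 ] turn 0.001 rows>= 1.9
```

View pics/w3.png

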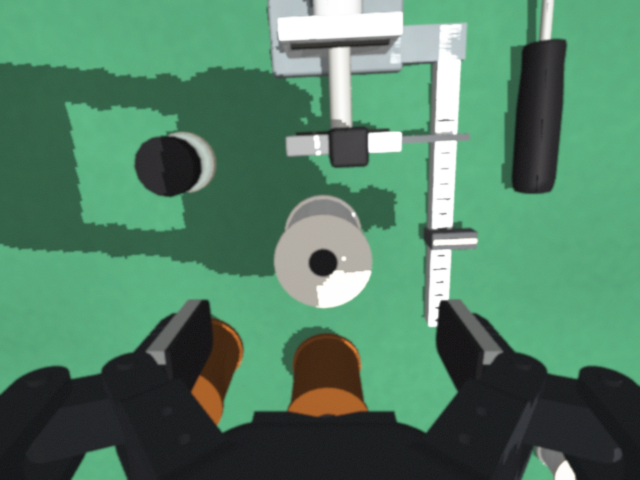

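Well centred: the spool's top is at (262,323), and the finger midline is at col 325. Descending.

Emit:
play_rows(
  commands=[
    {"travel": [0, -0.15, 3], "turn": 0},
    {"travel": [0, -0.15, 6], "turn": 0},
    {"travel": [0, -0.15, 8], "turn": 0},
    {"travel": [0, -0.15, 9.2], "turn": 0},
    {"travel": [0, -0.15, 9.7], "turn": 0},
    {"travel": [0, -0.15, 9.7], "turn": 0},
    {"travel": [0, -0.15, 9.7], "turn": 0},
  ],
)

```text
time_s: 5.75
position: [0.557, -0.0067, 0.0263]
orientation: [179.7, 0.0, 83.4]
ft_force: [0.9, -0.7, -0.1]
width: 0.997
```

Emit:
play_rows(
  commands=[
    {"travel": [0, 0, 0], "turn": 0},
    {"travel": [0, 0, 0], "turn": 0},
    {"travel": [0, 0, 0], "turn": 0},
    {"travel": [0, 0, 0], "turn": 0},
    {"travel": [0, 0, 0], "turn": 0},
    {"travel": [0, 0, 0], "turn": 0},
    {"travel": [0, 0, 0], "turn": 0},
    {"travel": [0, 0, 0], "turn": 0},
    {"travel": [0, 0, 0], "turn": 0},
    {"travel": [0, 0, 0], "turn": 0},
  ],
  hand=-1,
  grip_force=40,
)

```text
time_s: 6.75
position: [0.5576, -0.0068, 0.0273]
orientation: [179.6, 0.0, 83.4]
ft_force: [-0.3, -0.2, 5.0]
width: 0.615
```

```bash
python3 - <<'E'
from h import *
st=state(); d=cams.grab_frame('wrist'); save(d,'w4.png'); print(st['width']*85,st['position'],st['ft_force'])
E
```

```text
52.26834807837838 [ 0.5576494  -0.00678017  0.02730335] [-0.25357424 -0.15077101  5.01041992]
```

View pics/w4.png

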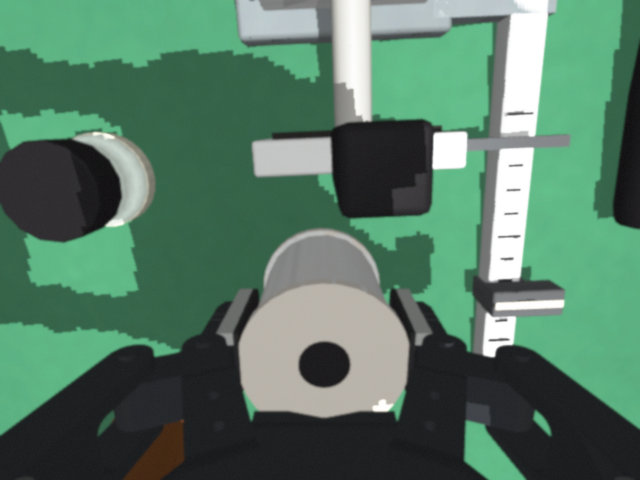

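The spool is gripped at 52 mm, between the flanges. Lifting straight up.

Emit:
play_rows(
  commands=[
    {"travel": [0, 0, -1.5], "turn": 0},
    {"travel": [0, 0, -4], "turn": 0},
    {"travel": [0, 0, -7], "turn": 0},
    {"travel": [0, 0, -10], "turn": 0},
    {"travel": [0, 0, -13], "turn": 0},
    {"travel": [0, 0, -15], "turn": 0},
    {"travel": [0, 0, -15], "turn": 0},
    {"travel": [0, 0, -15], "turn": 0},
  ],
)

```text
time_s: 7.6
position: [0.556, -0.0065, 0.1764]
orientation: [179.7, 0.0, 83.4]
ft_force: [-0.4, -0.3, -2.9]
width: 0.606
```

```bash
python3 - <<'E'
from h import *
st=state(); d=cams.grab_frame('wrist'); save(d,'w5.png'); print(st['width']*85,st['position'],st['ft_force'])
go([.580,-.301,.175],83.4)
E
```

```text
51.46774297346041 [ 0.55598977 -0.00652109  0.17640228] [-0.40408008 -0.26771008 -2.87800239]
from [ 0.5556 -0.0064  0.1757] [1.7976e+02 1.0000e-02 8.3380e+01] travel [-28.98   5.82   0.1 ] turn -0.0 rows>= 5.9
```

View pics/w5.png

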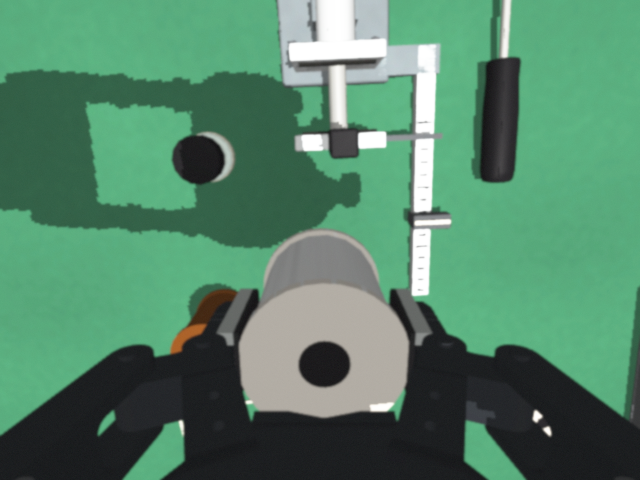

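Held firmly, and nothing else moved. Carrying it over now.

Emit:
play_rows(
  commands=[
    {"travel": [-2, 0.4, 0], "turn": 0},
    {"travel": [-6, 1.2, 0], "turn": 0},
    {"travel": [-10, 2, 0], "turn": 0},
    {"travel": [-14, 2.8, 0], "turn": 0},
    {"travel": [-18, 3.6, 0], "turn": 0},
    {"travel": [-22, 4.4, 0], "turn": 0},
    {"travel": [-26, 5.2, 0], "turn": 0},
    {"travel": [-28, 5.6, 0], "turn": 0},
    {"travel": [-29, 5.82, 0], "turn": 0},
    {"travel": [-29, 5.82, 0], "turn": 0},
    {"travel": [-29, 5.82, 0], "turn": 0},
  ],
)

```text
time_s: 8.75
position: [0.5797, -0.2998, 0.1749]
orientation: [179.9, -0.1, 83.4]
ft_force: [-0.1, 0.3, -3.6]
width: 0.608
```

```bash
python3 - <<'E'
from h import *
st=state(); d=cams.grab_frame('wrist'); save(d,'w6.png'); print(st['width']*85,st['position'],st['orientation'],st['ft_force'])
for r in spotter.cut_out('spool',d)[:2]:
    P=cloud(d,r['mask'],st); zt=np.percentile(P[:,2],95); T=P[P[:,2]>zt-.006]
    c,rad=cv2.minEnclosingCircle(T[:,:2].astype(np.float32)); print(r['p'],r['at'],zt,c,rad)
t=cams.grab_frame('top'); save(t,'t6.png')
go([.580,-.301,.027],83.4)
E
```

```text
51.699759616071795 [ 0.57969902 -0.29983531  0.17489246] [ 1.79869372e+02 -7.73683503e-02  8.34180790e+01] [-0.08699446  0.30969857 -3.60885296]
0.85 [337.1, 320.4] 0.21672235180944097 (0.57937091588974, -0.29970481991767883) 0.027684250846505165
0.65 [5.7, 249.8] 0.021307151821725278 (0.5445742607116699, -0.1363057792186737) 0.011046035215258598
from [ 0.5802 -0.2997  0.176 ] [ 1.7978e+02 -1.0000e-02  8.3480e+01] travel [-0.13 -0.06 14.9 ] turn 0.001 rows>= 3.0
```

View pics/w6.png

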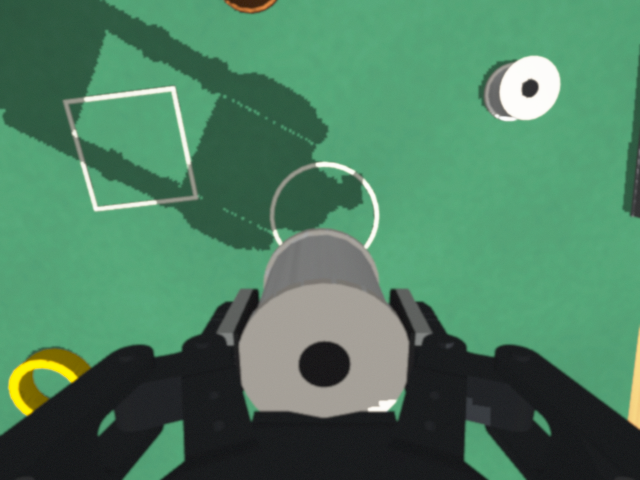

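The spool's top centre is (0.5794, -0.2997), about 1.5 mm from the circle's centre, and its underside is 150 mm above the mat. Lowering, slowly at the end.

Emit:
play_rows(
  commands=[
    {"travel": [-0.13, -0.1, 3], "turn": 0},
    {"travel": [-0.13, -0.1, 6], "turn": 0},
    {"travel": [-0.13, -0.1, 9], "turn": 0},
    {"travel": [-0.13, -0.1, 11.5], "turn": 0},
    {"travel": [-0.13, -0.1, 13], "turn": 0},
    {"travel": [-0.13, -0.1, 14], "turn": 0},
    {"travel": [-0.13, -0.1, 14.5], "turn": 0},
    {"travel": [-0.13, -0.1, 14.7], "turn": 0},
    {"travel": [-0.13, -0.1, 14.8], "turn": 0},
    {"travel": [-0.13, -0.1, 14.8], "turn": 0},
  ],
)

```text
time_s: 9.9
position: [0.58, -0.3012, 0.0289]
orientation: [179.7, 0.0, 83.5]
ft_force: [1.2, -0.4, -3.2]
width: 0.607
```

Emit:
play_rows(
  commands=[
    {"travel": [0, 0, 0.1], "turn": 0},
    {"travel": [0, 0, 0.2], "turn": 0},
    {"travel": [0, 0, 0.2], "turn": 0},
    {"travel": [0, 0, 0.2], "turn": 0},
  ],
)

```text
time_s: 10.3
position: [0.5803, -0.3015, 0.0275]
orientation: [179.6, 0.1, 83.5]
ft_force: [0.1, -0.1, -0.1]
width: 0.607
```

The weight is off the wrist, so the spool is seated. Opening.

Emit:
play_rows(
  commands=[
    {"travel": [0, 0, 0], "turn": 0},
    {"travel": [0, 0, 0], "turn": 0},
    {"travel": [0, 0, 0], "turn": 0},
    {"travel": [0, 0, 0], "turn": 0},
    {"travel": [0, 0, 0], "turn": 0},
    {"travel": [0, 0, 0], "turn": 0},
    {"travel": [0, 0, 0], "turn": 0},
    {"travel": [0, 0, 0], "turn": 0},
  ],
  hand=1,
)

```text
time_s: 11.1
position: [0.5804, -0.3015, 0.0275]
orientation: [179.6, 0.1, 83.5]
ft_force: [-0.0, 0.4, 0.7]
width: 1.004
```

Emit:
play_rows(
  commands=[
    {"travel": [0, 0, -2], "turn": 0},
    {"travel": [0, 0, -5], "turn": 0},
    {"travel": [0, 0, -9], "turn": 0},
    {"travel": [0, 0, -14], "turn": 0},
    {"travel": [0, 0, -19], "turn": 0},
    {"travel": [0, 0, -24], "turn": 0},
    {"travel": [0, 0, -25], "turn": 0},
    {"travel": [0, 0, -25], "turn": 0},
  ],
)

```text
time_s: 11.9
position: [0.5795, -0.3015, 0.2801]
orientation: [179.4, 0.2, 83.5]
ft_force: [-1.2, -0.6, -1.0]
width: 1.002
```

```bash
python3 - <<'E'
from h import *
st=state(); d=cams.grab_frame('wrist'); save(d,'w7.png'); print(st['width'],st['position'],st['orientation'],st['ft_force'])
for r in spotter.cut_out('spool',d)[:3]:
    P=cloud(d,r['mask'],st); zt=np.percentile(P[:,2],95); T=P[P[:,2]>zt-.006]
    c,rad=cv2.minEnclosingCircle(T[:,:2].astype(np.float32)); print(r['p'],r['at'],zt,c,rad)
go([.572,.02,.30],-6.6)
E
```

```text
1.0018991911923214 [ 0.5794832  -0.30145946  0.28008278] [179.37864638   0.19854808  83.47488636] [-1.2074803  -0.57297346 -1.03093738]
0.81 [18.9, 266.0] 0.06887919793444829 (0.5460965037345886, -0.12360687553882599) 0.024854131042957306
0.72 [7.6, 169.2] 0.06758364445317386 (0.4552425742149353, -0.1132451519370079) 0.013471610844135284
0.56 [206.9, 320.1] 0.06930528562602373 (0.5788224339485168, -0.3011074960231781) 0.027008550241589546
from [ 0.5783 -0.3007  0.2757] [ 1.7978e+02 -1.0000e-02  8.3470e+01] travel [31.79 -4.26 -2.44] turn 1.572 rows>= 10.5
```

View pics/w7.png

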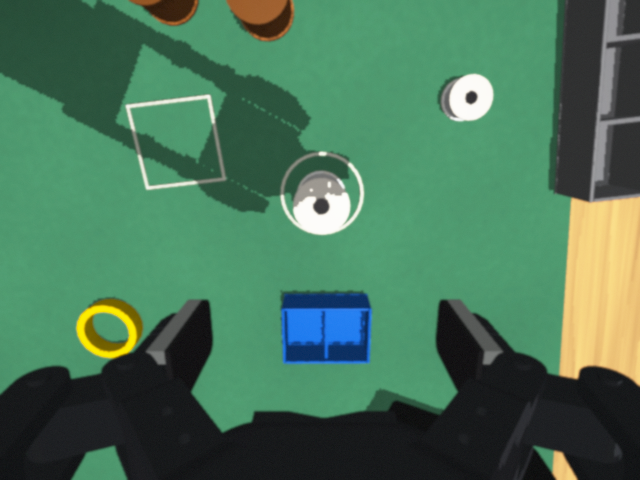

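The spool stands upright in the outline, top centre (0.579, -0.301), with about 15 mm clear all round. Next I turn so the jaws open along the pull direction and hover near the grip.

Emit:
play_rows(
  commands=[
    {"travel": [4, -0.5, -2.4], "turn": 0.14},
    {"travel": [8, -1, -2.4], "turn": 0.28},
    {"travel": [12, -1.5, -2.4], "turn": 0.42},
    {"travel": [16, -2, -2.4], "turn": 0.56},
    {"travel": [20, -2.6, -2.4], "turn": 0.7},
    {"travel": [24, -3.2, -2.4], "turn": 0.85},
    {"travel": [28, -3.7, -2.4], "turn": 1.0},
    {"travel": [31, -4.2, -2.4], "turn": 1.15},
    {"travel": [31.8, -4.26, -2.4], "turn": 1.3},
    {"travel": [31.8, -4.26, -2.4], "turn": 1.45},
    {"travel": [31.8, -4.26, -2.4], "turn": 1.57},
    {"travel": [31.8, -4.26, -2.4], "turn": 1.57},
  ],
)

```text
time_s: 13.2
position: [0.5712, 0.0204, 0.297]
orientation: [-180.0, 0.1, -6.5]
ft_force: [0.6, 1.1, -0.6]
width: 1.003
```

```bash
cat > meas.py <<'E'
from h import *
import sys
st=state(); d=cams.grab_frame('wrist'); save(d,sys.argv[1]); print(st['position'],st['orientation'],st['width'],st['ft_force'])
a=np.deg2rad(float(sys.argv[2]) if len(sys.argv)>2 else -6.6); ny=np.array([np.sin(a),-np.cos(a)])
for l in ['jaw','index']:
    for r in spotter.cut_out(l,d)[:2]:
        P=cloud(d,r['mask'],st)
        if len(P)<10: continue
        zt=np.percentile(P[:,2],97); T=P[P[:,2]>zt-.004]
        print(l,round(r['p'],2),np.round(r['at']),'zt',zt.round(3),'mean',T.mean(0).round(4),'mid',((T.min(0)+T.max(0))/2).round(4),'along',(T[:,:2]@ny).mean().round(4))
for l,z in [('grip',.09),('pointer',.034),('index',.027)]:
    for r in spotter.tip_of(l,d)[:2]: p=at_z(d,r['at'],z,st); print(l,round(r['p'],2),np.round(r['at'],1),p.round(4),'along',(p[:2]@ny).round(4))
E
python3 meas.py w8.png
```

```text
[0.57124462 0.02036509 0.29696006] [-1.79990681e+02  5.91933401e-02 -6.51881979e+00] 1.0031664698024598 [ 0.64585664  1.0587283  -0.55673971]
jaw 0.66 [198. 286.] zt 0.109 mean [0.575  0.0548 0.1081] mid [0.5747 0.0551 0.1077] along -0.1206
index 0.63 [124. 351.] zt 0.028 mean [ 0.6431 -0.0162  0.0268] mid [ 0.6428 -0.0164  0.0272] along -0.0578
grip 0.59 [206.  285.1] [0.5767 0.0564 0.09  ] along -0.1223
pointer 0.75 [129.8 290.1] [0.6451 0.047  0.034 ] along -0.1208
index 0.62 [132.4 349.1] [ 0.6356 -0.0137  0.027 ] along -0.0594
```

View pics/w8.png

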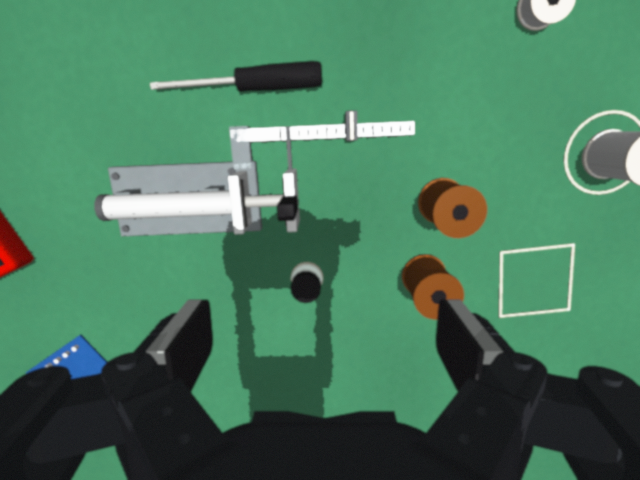

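The view shows the grip at (208,288), the pointer at (133,290) and the clip at (125,351). The rail is tilted slightly in the image, so I'll fit the heading numerically.

```bash
cat > ang.py <<'E'
from h import *
def rail(d,st):
    # rail white pixels by height + position
    m=np.ones((480,640),bool); rr,cc=np.nonzero(m&(d['range_z']>0)); P=cloud(d,m,st); f=d['frame'][rr,cc].astype(int)
    k=(P[:,2]>.011)&(P[:,2]<.018)&(f.min(1)>150)&(P[:,0]>.60)&(P[:,0]<.70)&(P[:,1]>-.16)&(P[:,1]<.14)
    Q=P[k]
    l=cv2.fitLine(Q[:,:2].astype(np.float32),cv2.DIST_HUBER,0,.001,.001).ravel(); print('rail',k.sum(),l,'theta',np.degrees(np.arctan(-l[0]/l[1])),Q.min(0),Q.max(0))
    k=(P[:,2]>.049)&(P[:,2]<.058)&(P[:,1]>.13)&(P[:,1]<.25)&(abs(P[:,0]-.58)<.05)
    Q=P[k]; l=cv2.fitLine(Q[:,:2].astype(np.float32),cv2.DIST_HUBER,0,.001,.001).ravel(); print('tube',k.sum(),l,'theta',np.degrees(np.arctan(-l[0]/l[1])))
E
python3 - <<'E'
from ang import *
st=state(); rail(cams.grab_frame('wrist'),st)
rail(cams.grab_frame('top'),None); rail(cams.grab_frame('scene'),None)
E
```

```text
rail 2992 [0.00718929 0.99997413 0.63948226 0.04344267] theta -0.41191936 [ 0.60006672 -0.08385875  0.01154805] [0.69996106 0.13993832 0.01754942]
tube 2323 [0.07427232 0.997238   0.58536196 0.19051197] theta -4.2594123
rail 26 [ 0.08872576 -0.9960561   0.6223409  -0.00496441] theta 5.090305 [ 0.60104537 -0.08642488  0.01125679] [0.63608356 0.11684019 0.01743167]
tube 196 [0.07107253 0.99747115 0.5839658  0.216982  ] theta -4.0755916
rail 288 [0.07042565 0.99751705 0.6413188  0.01393229] theta -4.0384355 [ 0.62704978 -0.08523145  0.01100133] [0.65402852 0.11306742 0.01799725]
tube 281 [0.07129845 0.997455   0.58842003 0.18257292] theta -4.088569
```

The heading is -4.1° (the tube in three views and the rail in one agree). The grip is at (0.575, 0.055), with its top at 0.108 as it should be.

```bash
python3 - <<'E'
from h import *
go([.575,.055,.15],-4.1)
go([.575,.055,.0715],-4.1)
E
```

```text
from [0.572  0.02   0.2995] [-179.99   -0.21   -6.45] travel [-0.15 -3.51 14.95] turn -0.041 rows>= 3.1
from [0.572  0.02   0.2995] [-179.99   -0.21   -6.45] travel [-0.18 -3.51 22.8 ] turn -0.041 rows>= 4.6
```

Emit:
play_rows(
  commands=[
    {"travel": [-0.1, -1.5, 3], "turn": -0.02},
    {"travel": [-0.1, -3.5, 6], "turn": -0.041},
    {"travel": [-0.1, -3.5, 10], "turn": -0.041},
    {"travel": [-0.1, -3.5, 13.5], "turn": -0.041},
    {"travel": [-0.1, -3.5, 15], "turn": -0.041},
    {"travel": [-0.1, -3.5, 15], "turn": -0.041},
    {"travel": [-0.1, -3.5, 15], "turn": -0.041},
  ],
)

```text
time_s: 14.35
position: [0.576, 0.0548, 0.1502]
orientation: [-180.0, -0.3, -4.1]
ft_force: [0.0, -0.0, 1.1]
width: 1.001
```

```bash
python3 meas.py w9.png -4.1; python3 - <<'E'
from h import *
go([.575,.055,.0715],-4.1)
E
```

```text
[0.57598774 0.05481003 0.15023004] [-179.99316783   -0.26403696   -4.09764973] 1.0011450094138767 [ 0.00462112 -0.02322071  1.10544562]
jaw 0.72 [238. 320.] zt 0.109 mean [0.5752 0.0551 0.1082] mid [0.5746 0.0552 0.1077] along -0.0961
index 0.9 [129. 418.] zt 0.028 mean [ 0.6426 -0.016   0.0266] mid [ 0.6424 -0.0162  0.0265] along -0.03
index 0.39 [237. 323.] zt 0.109 mean [0.5752 0.0551 0.1082] mid [0.5746 0.0552 0.1077] along -0.0961
grip 0.58 [257.6 320.4] [0.5765 0.0568 0.09  ] along -0.0978
pointer 0.69 [132.2 329.5] [0.6446 0.0462 0.034 ] along -0.0922
index 0.73 [135.5 424.9] [ 0.6378 -0.0186  0.027 ] along -0.0271
from [0.576  0.0548 0.1505] [-179.99   -0.32   -4.11] travel [-0.14 -0.01  7.9 ] turn -0.0 rows>= 1.6
```

View pics/w9.png

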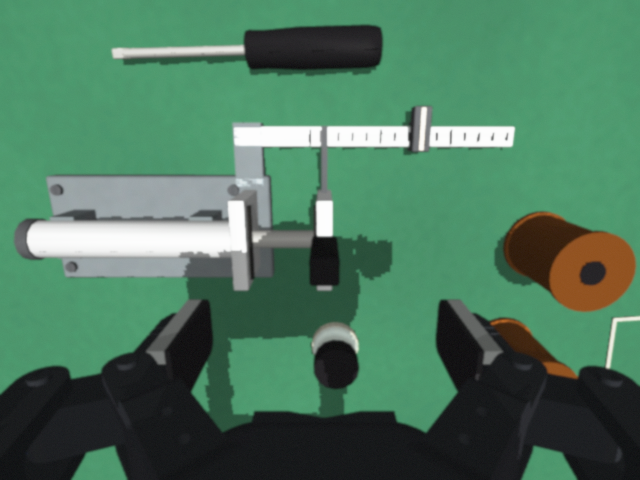

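The rail is now level in the image. The post is at (255,324), the pointer at (132,323) and the clip's line at about (128,422). Descending onto the post and closing.

Emit:
play_rows(
  commands=[
    {"travel": [-0.1, 0, 3], "turn": 0},
    {"travel": [-0.1, 0, 5.5], "turn": 0},
    {"travel": [-0.1, 0, 7.2], "turn": 0},
    {"travel": [-0.1, 0, 7.9], "turn": 0},
    {"travel": [-0.1, 0, 7.9], "turn": 0},
    {"travel": [-0.1, 0, 7.9], "turn": 0},
  ],
)

```text
time_s: 15.25
position: [0.5761, 0.0549, 0.0725]
orientation: [-180.0, -0.4, -4.1]
ft_force: [0.6, 0.5, 0.4]
width: 1.003
```

Emit:
play_rows(
  commands=[
    {"travel": [0, 0, 0], "turn": 0},
    {"travel": [0, 0, 0], "turn": 0},
    {"travel": [0, 0, 0], "turn": 0},
    {"travel": [0, 0, 0], "turn": 0},
    {"travel": [0, 0, 0], "turn": 0},
    {"travel": [0, 0, 0], "turn": 0},
    {"travel": [0, 0, 0], "turn": 0},
    {"travel": [0, 0, 0], "turn": 0},
    {"travel": [0, 0, 0], "turn": 0},
    {"travel": [0, 0, 0], "turn": 0},
    {"travel": [0, 0, 0], "turn": 0},
    {"travel": [0, 0, 0], "turn": 0},
  ],
  hand=-1,
  grip_force=60,
)

```text
time_s: 16.45
position: [0.5761, 0.0548, 0.0728]
orientation: [-180.0, -0.4, -4.1]
ft_force: [-1.8, 0.4, 5.9]
width: 0.179
```

```bash
python3 meas.py w10.png -4.1
```

```text
[0.57613752 0.0547535  0.07280504] [-179.99520641   -0.42655535   -4.10451521] 0.17907897222017521 [-1.76313871  0.38999093  5.87281994]
jaw 0.82 [288. 318.] zt 0.109 mean [0.5755 0.055  0.1081] mid [0.5745 0.055  0.1079] along -0.096
index 0.65 [128. 456.] zt 0.028 mean [ 0.6426 -0.0159  0.0266] mid [ 0.6423 -0.0163  0.0265] along -0.0301
index 0.36 [242. 204.] zt 0.108 mean [0.5758 0.055  0.108 ] mid [0.5745 0.055  0.1075] along -0.096
grip 0.81 [328.4 320.6] [0.5746 0.0561 0.09  ] along -0.0971
pointer 0.65 [137.6 328.8] [0.6422 0.0478 0.034 ] along -0.0936
index 0.82 [137.1 458.4] [ 0.6379 -0.0149  0.027 ] along -0.0307
```

View pics/w10.png

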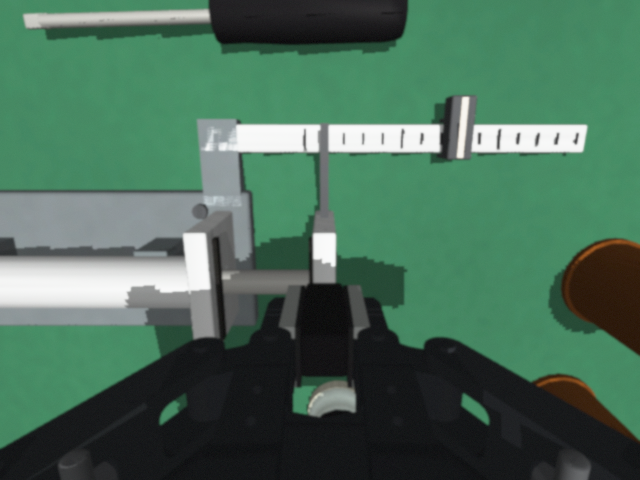

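Gripped at 15 mm. The pointer is at (127,324) and the clip's line at about (125,462). Pulling out along tool +y, short of the target first.

Emit:
play_rows(
  commands=[
    {"travel": [0, 0.5, 0], "turn": 0},
    {"travel": [0, 1.2, 0], "turn": 0},
    {"travel": [0, 2, 0], "turn": 0},
    {"travel": [0, 3, 0], "turn": 0},
    {"travel": [0, 4, 0], "turn": 0},
    {"travel": [0, 5, 0], "turn": 0},
    {"travel": [0, 5.6, 0], "turn": 0},
    {"travel": [0, 6, 0], "turn": 0},
    {"travel": [0, 6, 0], "turn": 0},
    {"travel": [0, 6, 0], "turn": 0},
  ],
)

```text
time_s: 17.75
position: [0.572, -0.0031, 0.0728]
orientation: [-179.8, -0.4, -4.1]
ft_force: [-0.2, 11.0, 3.9]
width: 0.18
```

```bash
cat > fin.py <<'E'
from h import *
import sys
st=state(); d=cams.grab_frame('wrist'); n=sys.argv[1]; print(st['position'],st['orientation'],st['width'],st['ft_force'])
a=cv2.cvtColor(d['frame'],cv2.COLOR_RGB2BGR)[80:200,240:440]; cv2.imwrite('pics/'+n,cv2.resize(a,None,fx=4,fy=4,interpolation=cv2.INTER_CUBIC))
ny=np.array([np.sin(np.deg2rad(-4.1)),-np.cos(np.deg2rad(-4.1))])
for l,z in [('pointer',.034),('index',.027)]:
    for r in spotter.tip_of(l,d)[:1]: p=at_z(d,r['at'],z,st); print(l,round(r['p'],2),np.round(r['at'],1),p.round(4),'along',(p[:2]@ny).round(4))
for x in sys.argv[2:]:
    r,c,z=map(float,x.split(',')); p=at_z(d,(r,c),z,st); print(x,p.round(4),(p[:2]@ny).round(4))
E
python3 fin.py f1.png
```

```text
[ 0.57195616 -0.00306345  0.07281469] [-179.81855408   -0.43667741   -4.1139243 ] 0.17978462670371342 [-0.21683601 10.9649679   3.9076542 ]
index 0.67 [137.9 341.3] [ 0.6374 -0.016   0.027 ] along -0.0296
```

View pics/f1.png

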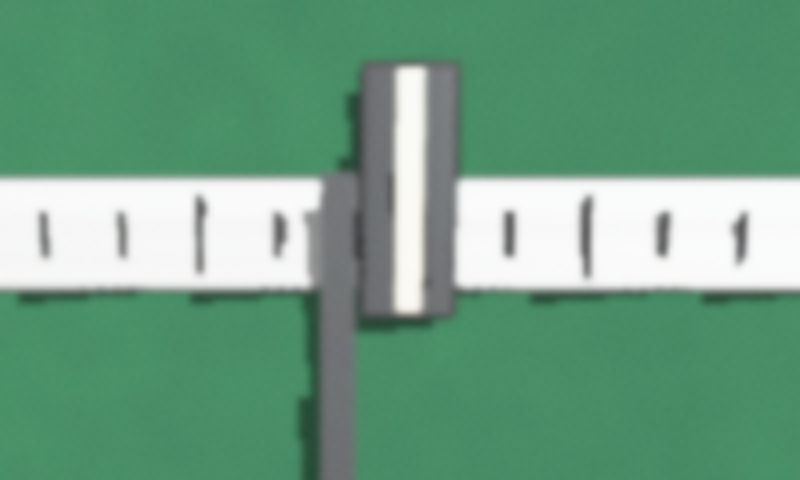

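In the crop the pointer tip is at about (190,340) and the white line at about (190,409), i.e. full-image cols 325.0 and 342.3 at row 127.

```bash
python3 fin.py f2.png 128,324.8,.034 128,342,.027
```

```text
[ 0.57195832 -0.00293148  0.0728102 ] [-179.81785047   -0.43660451   -4.10323063] 0.18066686087106995 [-0.36147127  9.95611116  3.81695331]
pointer 0.92 [138.2 325.6] [ 0.6379 -0.0083  0.034 ] along -0.0373
index 0.56 [139.4 341.1] [ 0.6368 -0.0158  0.027 ] along -0.0298
128,324.8,.034 [ 0.6425 -0.0082  0.034 ] -0.0377
128,342,.027 [ 0.642  -0.0165  0.027 ] -0.0294
```

Emit:
play_rows(
  commands=[
    {"travel": [0, 0.4, 0], "turn": 0},
    {"travel": [0, 0.8, 0], "turn": 0},
    {"travel": [0, 0.95, 0], "turn": 0},
    {"travel": [0, 0.95, 0], "turn": 0},
    {"travel": [0, 0.95, 0], "turn": 0},
    {"travel": [0, 0.95, 0], "turn": 0},
  ],
)

```text
time_s: 18.65
position: [0.5714, -0.0102, 0.0728]
orientation: [-179.6, -0.5, -4.1]
ft_force: [0.7, 11.0, 3.6]
width: 0.179
```

```bash
python3 fin.py f3.png
```

```text
[ 0.57144592 -0.0101527   0.07281234] [-179.64742858   -0.45231349   -4.08451521] 0.17881150108061372 [ 0.6813153  10.97954494  3.61114121]
pointer 0.8 [136.2 327.8] [ 0.6382 -0.0165  0.034 ] along -0.0292
```

View pics/f3.png

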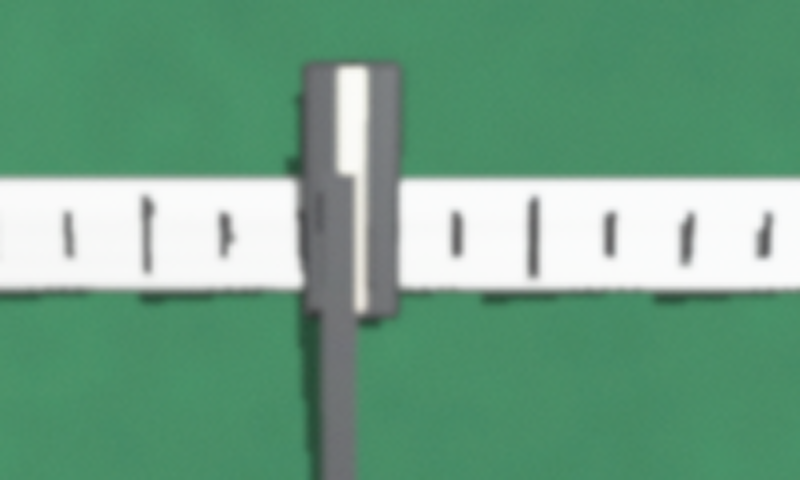

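```bash
python3 fin.py f4.png 128,324.8,.034 128,328.0,.027; python3 - <<'E'
from h import *
d=cams.grab_frame('wrist'); print(d['K'])
E
```

```text
[ 0.57143719 -0.01014895  0.07279538] [-179.64842106   -0.45108097   -4.08348753] 0.1774638889989622 [ 1.08390367 11.3379982   3.22797358]
pointer 0.77 [134.9 326. ] [ 0.6389 -0.0157  0.034 ] along -0.0301
index 0.86 [137.5 325.6] [ 0.6377 -0.0154  0.027 ] along -0.0302
128,324.8,.034 [ 0.642  -0.0153  0.034 ] -0.0306
128,328.0,.027 [ 0.642  -0.0168  0.027 ] -0.0291
[[377.9995692    0.         323.84736728]
 [  0.         377.9995692  238.69116237]
 [  0.           0.           1.        ]]
```

1.5 mm short. The arm sags about 2.3 mm against the spring, so I command 3.8 mm.

Emit:
play_rows(
  commands=[
    {"travel": [0, 0.25, 0], "turn": 0},
    {"travel": [0, 0.38, 0], "turn": 0},
    {"travel": [0, 0.38, 0], "turn": 0},
    {"travel": [0, 0.38, 0], "turn": 0},
    {"travel": [0, 0.38, 0], "turn": 0},
  ],
)

```text
time_s: 19.5
position: [0.5713, -0.0117, 0.0728]
orientation: [-179.5, -0.5, -4.1]
ft_force: [0.9, 11.5, 3.4]
width: 0.177
```

```bash
python3 fin.py f5.png
```

```text
[ 0.57133234 -0.0117468   0.0728428 ] [-179.49126418   -0.46845169   -4.054259  ] 0.17732236637411303 [ 0.86355226 11.53591548  3.38249371]
pointer 0.81 [135.2 327.4] [ 0.6386 -0.0178  0.034 ] along -0.0279
```

View pics/f5.png

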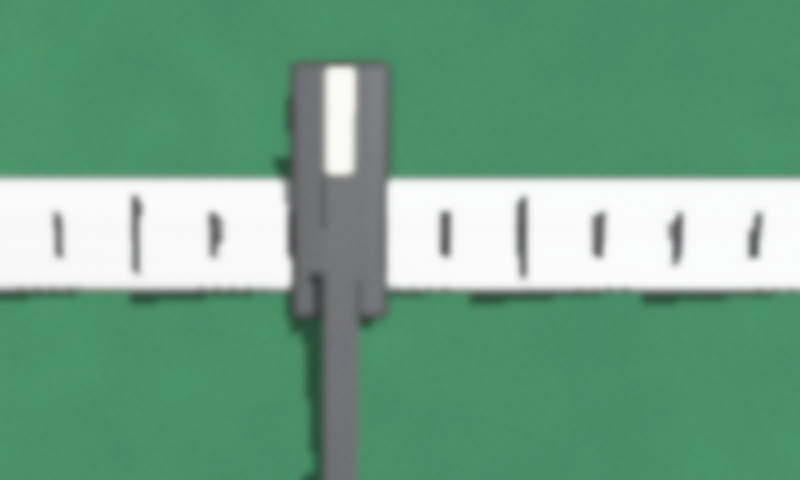

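The pointer now covers the white line: line centre at crop col 340, pointer at about 339. Parallax is under 0.1 mm. One last look at the whole bench.

```bash
python3 - <<'E'
from h import *
d=cams.grab_frame('scene'); save(d,'s_end.png')
t=cams.grab_frame('top')
a=cv2.cvtColor(t['frame'],cv2.COLOR_RGB2BGR)[150:350,150:510]; cv2.imwrite('pics/t_end.png',cv2.resize(a,None,fx=2.2,fy=2.2,interpolation=cv2.INTER_CUBIC))
for r in spotter.cut_out('spool',t)[:4]:
    P=cloud(t,r['mask']); zt=np.percentile(P[:,2],95); print(r['p'],r['at'],zt,P[P[:,2]>zt-.006].mean(0))
E
python3 fin.py f6.png
```

```text
0.89 [230.3, 360.3] 0.06985769366250777 [ 0.54336174 -0.11613048  0.07266648]
0.8 [228.8, 424.7] 0.07030622426227952 [ 0.57656226 -0.30268222  0.06728223]
0.71 [267.7, 351.9] 0.07055443257687477 [ 0.45109733 -0.09771157  0.07277061]
[ 0.57130492 -0.01174355  0.07283222] [-179.49151769   -0.46533781   -4.05466579] 0.17709965913175243 [ 0.98167187 10.33854377  3.24856297]
pointer 0.65 [137.3 328.6] [ 0.6376 -0.0182  0.034 ] along -0.0274
index 0.86 [137.1 323.4] [ 0.6378 -0.0158  0.027 ] along -0.0299
```

View pics/s_end.png

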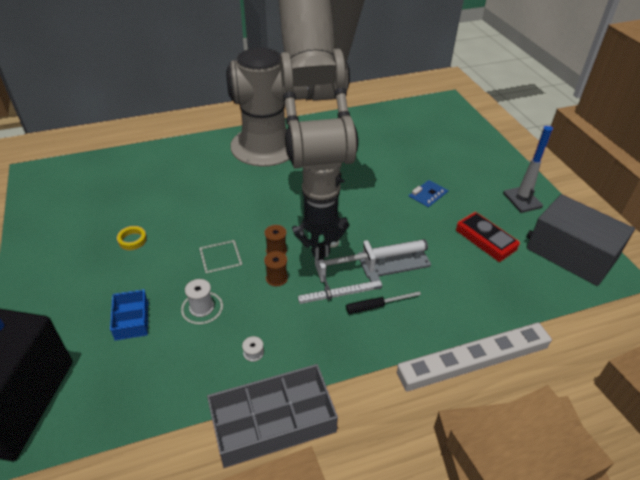

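View pics/f6.png

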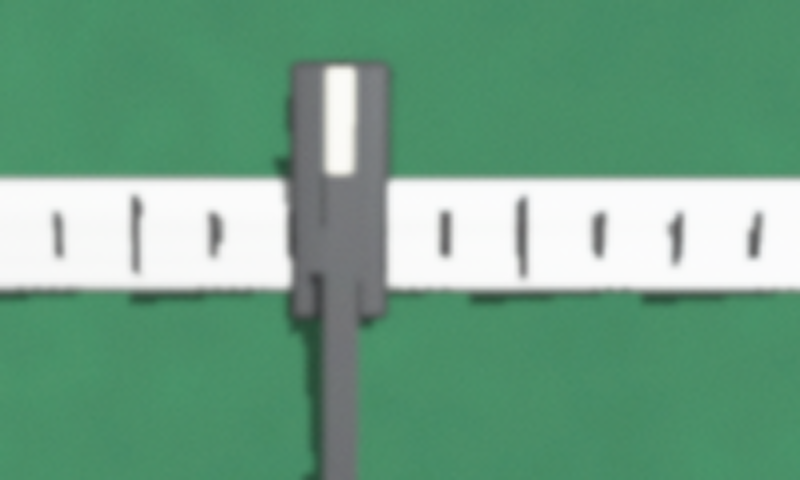

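The pose is steady, the pointer is on the line, the spool stands in its outline at (300,200), and everything else is where it was. Handing in.

```bash
python3 -c "
from rig import env
print(env.sign_off())"
```

```text
the job is handed in; nothing more can be done
None
```

The job is handed in, at about 20 s on the robot's clock. The spool stands inside the round outline, and the gripper still holds the jaw with its pointer over the clip's white line.

- **Spool:** It is upright, with its top at 67 mm. By the wrist camera it is within 2 mm of the outline's centre, with about 15 mm clear all round. The top camera put it 3–4 mm off centre, which is in line with that camera's usual offset.
- **Jaw:** I gripped the black post and pulled it about 66 mm straight out. In the last two wrist pictures the pointer covers the line to within about 0.2 mm, with the arm still and about 11 N of spring pull on the wrist.
- **Check that disagreed:** The trained network's final readings put the pointer about 2.5 mm past the line. They scattered by 1–2 mm between pictures and did not match what the zoomed picture showed, so I went by the picture.
- **Rest of the bench:** In the last scene picture the clip, the brown look-alikes and the other things in view show no sign of having moved. The arm hides the flux jar in that picture, so I last saw it undisturbed while hovering over the grip post.

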